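# Tip a die-cast housing over the jig's step onto its next face and clamp it

### The arm

A 7-joint arm with a two-finger parallel gripper is mounted at the origin on a cart in front of the work surface, level with it; the furniture and walls round the work are solid. World frame = base frame: x ahead of the robot, y to its left, z up, the work surface at z = 0. Lengths are in m, angles in rad, forces in N, time in s.
With the tool pointing down it reaches from about 0.425 to 0.925 m from the base axis. Payload 6.8 kg.
Tool frame: the origin (TCP) lies midway between the tips of the shut fingers; the grasp point (between the pads) lies 19 mm behind it; z points along the fingers, y is the line along which they close (so a half turn about z gives the same grasp; the last joint's range is limited). The gripper opens to 85 mm and grips with 20 to 120 N. Pads are 22 mm wide; open, the fingers measure 114 mm over their backs; the gripper's body (76 mm by 85 mm) begins 54 mm behind the grasp point. The pads swing forward as they close: fully open they stand 13 mm farther back than shut.
Start: joints at [-1.398, 0.477, 0.022, 1.555, -0.011, 1.109, -0.083], TCP at [0.187, 0.649, 0.231] pointing down, gripper open.
Joint ranges: [-2.96, 2.96], [-0.34, 2.1], [-1.41, 1.46], [0.24, 2.44], [-1.37, 4.51], [0.17, 1.92], [-2.96, 2.96]. Speed limits (rad/s): [2.39, 2.39, 3.14, 3.14, 3.14, 3.14, 3.14].

### API

Orientations are given as a unit quaternion [w, x, y, z].
In Python, from station import * gives the robot as it stands. The module is installed in compiled form; this text tells all that it offers.
- The arm moves only by the shell command python3 -m jog 'ROWS' [OPENING] [FORCE]. ROWS is JSON, a list of rows, each an object of numbers: "x", "y", "z": the shift along the tool's x, y, z in m; "ax", "ay", "az": the turn, a rotation vector about the tool's x, y, z in rad. In form: [{"x": .., "y": .., "z": .., "ax": .., "ay": .., "az": ..}, ...]. A call has 1 to 12 rows; each row is the pose to reach, as a shift and turn from the pose commanded when the call began, along the tool's axes at that moment; what a row does not reach only later rows make up. A row lasts 1/10 s, in which the tool goes at most 50 mm and 8.59 degrees, less where a joint would pass 70% of its speed; a pose out of reach is approached as far as the arm can. A call with a gripper value outside its range is refused whole. OPENING is the opening, from 0 (shut) to 1 (fully open), set as the call begins (- or left out, the last holds). The fingers move at their own pace and stop on an object; FORCE is the grip in N (left out, the last holds). Time passes only in rows, so rows that repeat a pose let the fingers close. It gives the time, the measured TCP pose, the force, the opening and the grip force at its end, in the units of the state.
- get_obs(): the state, without advancing time (a new reading comes with each control period).
- read_camera(name): name is "side" or "top"; returns the picture (420x560x3 uint8, red, green, blue); there is no depth.
- camera_params(name): a dict with "K" (3x3 intrinsics, pixels), "D" ([k1, k2, p1, p2, k3] as OpenCV has them; the pictures are not rectified), "origin" and "attitude" of the camera in the world. Camera axes: x right, y up, looking along -z (the intrinsics and any distortion apply to the point x, -y, -z); pixel columns grow to the right and rows downward; lengths in m; the calibration is good to about 2 mm. A picture is of the moment at which its call begins. camera_params takes no time and is no camera call.
- hand_in(): hands the job in; it is judged then, once.
The state is a dict: "t": time; "q": joint angles; "joint_vel": joint speeds; "joint_torque": joint torques, N m; "eef_pos": TCP position; "tool_rot": TCP orientation; "contact_force": force on the tool from outside, world axes, zero at the start; "torque": the same for the moment, N m; "gripper_width": opening from 0.0 (shut) to 1.0 (fully open); "grasp_force": force on a finger pad.
Only numpy, scipy, OpenCV 4.12 (cv2) and the standard library are available. Lean on these libraries where they do the work, as an engineer would, in place of code of your own. Each camera call takes 0.05 s, during which the arm holds its last target. There are 200 camera calls.

### The job

The die-cast housing lies on the upper deck of the two-level deburring jig with its first face done. Without lifting it, push it squarely off the edge of the step so that it rolls a quarter turn and lands on its leading face on the jig's lower plate, then slide it into the corner, flat against the step's wall and the end stop. Last, swing the hold-down arm over until its rubber foot rests on the housing, and leave the tools and parts lying around where they are.

Things in the scene. Friction and masses are not known exactly. Their poses are not given: they have to be found in the camera images.
- jig: Two-level aluminium deburring jig, bolted down. Origin on the bench under the step's edge; x points across the step, from the upper deck to the lower plate; y along the step, towards the end stop; z up. Upper deck: x -132 to 0 mm, y -140 to 150, top 60 mm over the bench. Lower plate: x 0 to 164 mm, y -145 to 155, top 12 mm over the bench, flat, open at its +x side and -y end.
- housing: Closed die-cast aluminium block, 90 (its x) by 96 (y) by 74 mm (z), 0.55 kg; a 34 mm bore in its +z face, a 26 mm port in its -x face; 90 and 96 mm are too wide to grip. Origin: centre of its plain underside, z up at the start. It starts on the upper deck, plain +x face (leading) towards the step, turned up to 0.2 rad; it must end standing on that face, port up, underside against the step's wall.
- housing_centre (a point): Centre of the housing, also its centre of mass. Pushed slowly from behind, it tips as its middle passes the edge (up to 30 mm sooner if pushed high up), then rolls over by itself and usually stands with its centre 55 to 80 mm out from the step's wall, up to 0.15 rad out of square. Friction on the jig about 0.6.
- seat (a point): Where the housing's centre must be in the end: 37 mm out from the step's wall, 48 mm from the end stop's face, 45 mm over the lower plate (axes as the jig's).
- clamp (a joint): Angle of the hold-down arm, a bar on a stiff hinge (stays where left; 0.08 N m turns it). Hinge line along jig x at jig y = 122 mm, 130 mm over the bench. 0: bar level, pointing to jig -y, its foot just touching a housing that stands in the corner on its leading face; 1.57: bar upright. Range -0.12 to 1.6; starts open, nearly upright, at 1.25 to 1.5.
- clamp_knob (a point): Centre of the arm's black ball knob, 26 mm across: 70 mm from the hinge along the bar and 47 mm square to it. Arm shut: right above the foot at jig x = 37, y = 52 mm, 177 mm over the bench. Arm open: on the +y side of the bar. Pushed from there towards jig -y it rides up and over with the arm; pressed down from above it brings the foot onto the housing.
- deburring_tool: Blue deburring tool, 155 mm long, 21 mm wide, 16 mm high, lying on the upper deck at its +y end, roughly along jig x. A bystander. Origin under its middle.
- caliper: Steel caliper, 220 mm, lying on the bench to the left. A bystander.
- flange: Steel flange, 77 mm across, 20 mm high, lying on the bench on the right. A bystander.
- gear: Spur gear, 69 mm across, 22 mm high, lying on the bench on the left. A bystander.
- step_edge (a point): Point on the edge of the step at jig x = 0, y = 0, 60 mm over the bench (axes as the jig's). The edge runs along jig y; below it the step's wall drops upright, 48 mm, to the lower plate.
- end_stop (a point): Middle of the top edge of the end stop's face: jig x = 39 mm, y = 85 mm, 72 mm over the bench. The end stop is a steel block on the lower plate, jig x 4 to 74 mm; its face looks to jig -y. Behind it stands the clamp's bracket: jig x 17 to 57 mm, y 98 to 144 mm, top 136 mm over the bench.

How it is judged:
By the outcome, as a careful person would: the job done as asked, in the order asked, and still so for the second after the job is handed in, with the robot touching nothing.
It also fails if it takes over 72 s, if anything falls off the work surface, if the arm or the gripper's body presses on something with over 40 N, if the wrist force passes 120 N, or if a joint passes its speed limit or range.

## Working session

There is one attempt and no reset: what is moved stays moved. The work goes in short steps, Python scripts to look and compute and a shell command to move; the robot and the scene stay as the last step left them, time stands still between calls to the robot, and variables do not carry over. Pictures are saved under pics/ and viewed, at most 10 in all, crops included, and the job is handed in when it is done.

```bash
mkdir -p pics
python3 - <<'E'
from station import *
import cv2
for n in("top","side"):
    im=read_camera(n);cv2.imwrite(f"pics/{n}0.png",im[:,:,::-1])
    p=camera_params(n);print(n,p)
o=get_obs();print(o)
E
```

```text
top {'K': array([[382.08346305,   0.        , 283.53307879],
       [  0.        , 382.08346305, 210.0423842 ],
       [  0.        ,   0.        ,   1.        ]]), 'D': array([-0.0645317,  0.       ,  0.       ,  0.       ,  0.       ]), 'origin': array([ 0.44346946, -0.02608565,  1.26603809]), 'attitude': array([-0.6968526 , -0.01955427,  0.02051989,  0.71665404])}
side {'K': array([[539.19932965,   0.        , 288.35924782],
       [  0.        , 539.19932965, 210.56820121],
       [  0.        ,   0.        ,   1.        ]]), 'D': array([-0.17277314,  0.        ,  0.        ,  0.        ,  0.        ]), 'origin': array([-0.34133401, -0.08843531,  1.38377556]), 'attitude': array([ 0.68671302,  0.21356757, -0.19967958, -0.66553902])}
{'t': 0.1, 'q': array([-1.39812105,  0.47773174,  0.02234834,  1.55633719, -0.01149553,
        1.10929444, -0.08310279]), 'joint_vel': array([ 0.00109396, -0.0032271 , -0.00128115, -0.0035662 , -0.00075663,
        0.00099559,  0.00068958]), 'joint_torque': array([ 4.46467791e-03, -5.97756958e+01,  1.61330022e+00, -2.81950629e+01,
        1.27471896e-02,  5.05972712e-03, -6.64154598e-06]), 'eef_pos': array([0.18691186, 0.64805828, 0.23041996]), 'tool_rot': array([-5.20638115e-05,  1.39919808e-01,  9.90162498e-01, -8.19557228e-04]), 'contact_force': array([0.68117875, 0.22177336, 0.73990825]), 'torque': array([-0.00560724, -0.05016211,  0.02643396]), 'grasp_force': 0.0, 'gripper_width': 1.0004040059158819}
```

View pics/top0.png

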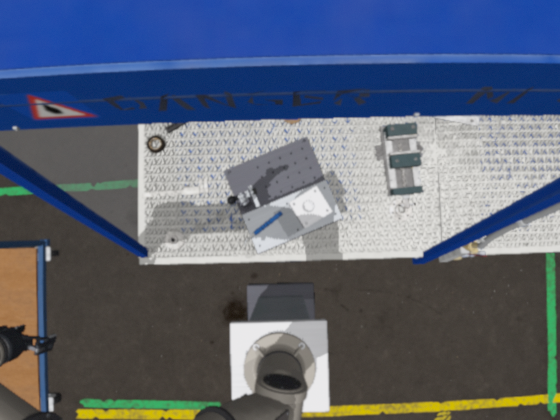

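View pics/side0.png

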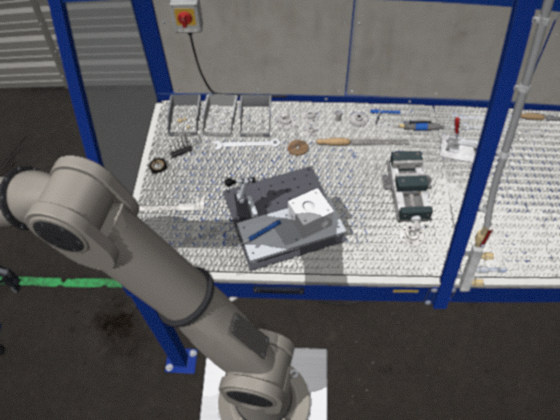

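The top view shows the jig near (285,195): upper deck (light) toward the robot, dark lower plate away from it, clamp at the left (245,200), housing at (310,205), blue tool at (268,222). The side view shows the same, with the housing at (310,207). I'll zoom in on both.

Run:
```python
import cv2
for n,(x,y) in {"top":(218,132),"side":(215,160)}.items():
    im=cv2.imread(f"pics/{n}0.png")[y:y+120,x:x+145]
    im=cv2.resize(im,None,fx=5,fy=5,interpolation=cv2.INTER_CUBIC)
    for i in range(0,145,20): cv2.putText(im,str(x+i),(i*5,10),0,.4,(0,0,255),1);cv2.line(im,(i*5,12),(i*5,18),(0,0,255),1)
    for i in range(0,120,20): cv2.putText(im,str(y+i),(0,i*5+4),0,.4,(0,0,255),1)
    cv2.imwrite(f"pics/{n}0z.png",im)
```

```text
(no output)
```

View pics/top0z.png

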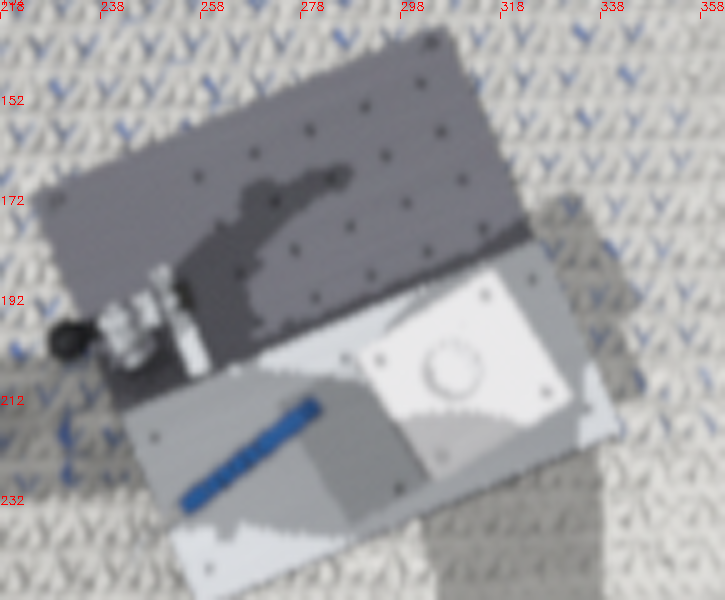

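View pics/side0z.png

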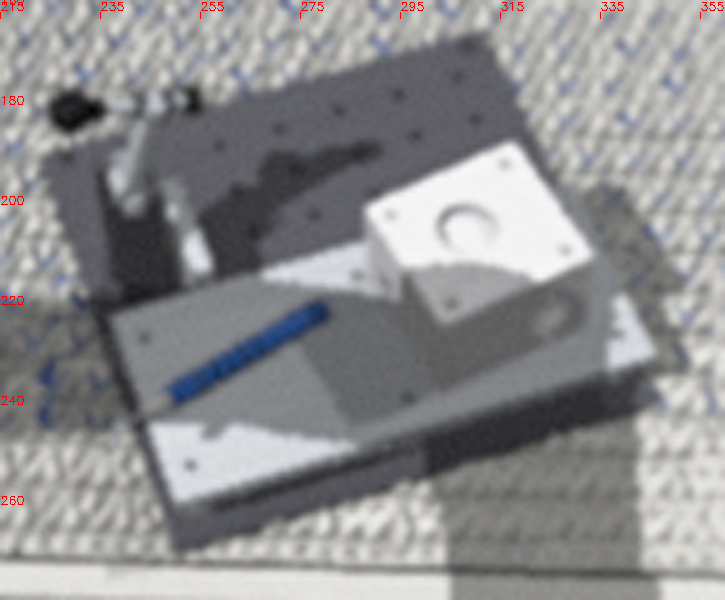

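The top zoom shows the deck corners at (123,412), (540,240), (620,437), the far plate corners at (30,195) and (445,28), the housing top corners at (355,352), (492,268), (573,398), (435,480), and the knob at (70,340). The side zoom shows the housing top at (367,207), (517,140), (592,258), (445,325), and the knob at (75,110).

```bash
cat > h.py <<'E'
from station import *
import numpy as np, cv2
from scipy.spatial.transform import Rotation as R
from scipy.optimize import least_squares
def ray(n,px):
    p=camera_params(n); u=cv2.undistortPoints(np.array(px,float).reshape(-1,1,2),p["K"],p["D"]).reshape(-1,2)
    d=np.c_[u[:,0],-u[:,1],-np.ones(len(u))]; q=p["attitude"]
    return p["origin"],R.from_quat([q[1],q[2],q[3],q[0]]).apply(d)
def onz(n,px,z):
    o,d=ray(n,px); z=np.broadcast_to(z,len(d)); return (o+d*((z-o[2])/d[:,2])[:,None])[:,:2]
def proj(n,P):
    p=camera_params(n);q=p["attitude"]
    c=R.from_quat([q[1],q[2],q[3],q[0]]).inv().apply(np.atleast_2d(P)-p["origin"])*[1,-1,-1]
    return cv2.projectPoints(c,np.zeros(3),np.zeros(3),p["K"],p["D"])[0].reshape(-1,2)
def cross(a,b):
    (o1,d1),(o2,d2)=ray("top",a),ray("side",b); d1=d1[0];d2=d2[0]
    s=np.linalg.lstsq(np.c_[d1,-d2],o2-o1,rcond=None)[0]
    A=o1+s[0]*d1;B=o2+s[1]*d2; return (A+B)/2,np.linalg.norm(A-B)
def fit2(loc,w):  # yaw, origin with w = R loc + t
    loc=np.array(loc,float)
    f=lambda v:((np.c_[np.cos(v[2])*loc[:,0]-np.sin(v[2])*loc[:,1],np.sin(v[2])*loc[:,0]+np.cos(v[2])*loc[:,1]]+v[:2])-w).ravel()
    r=least_squares(f,[.6,0,0]);return r.x,r.fun.reshape(-1,2)
Z=lambda n,l:np.array(l)/5+dict(top=(218,132),side=(215,160))[n]-.0
E
python3 - <<'E'
from h import *
np.set_printoptions(precision=4,suppress=True)
L=[(0,.15),(0,-.14),(-.132,-.14),(.164,.155),(.164,-.145)];z=np.array([.06,.06,.06,.012,.012])
wt=onz("top",Z("top",[(123,412),(540,240),(620,437),(30,195),(445,28)]),z)
L2=[(0,.15),(-.132,.15),(-.132,-.14),(.164,.155),(.164,-.145)]
ws=onz("side",Z("side",[(110,312),(178,502),(655,355),(42,158),(485,32)]),z)
for l,w in((L,wt),(L2,ws),(L+L2,np.r_[wt,ws])):
    v,r=fit2(l,w);print("jig",v);print(r.T*1e3)
j=v
H=[(-.045+.09,.048),(.045,-.048),(-.045,-.048),(-.045,.048)]
ht=onz("top",Z("top",[(355,352),(492,268),(573,398),(435,480)]),.134)
hs=onz("side",Z("side",[(367,207),(517,140),(592,258),(445,325)]),.134)
for w in(ht,hs,np.r_[ht,hs]):
    v,r=fit2((H*2)[:len(w)],w);c=R.from_euler('z',-j[2]).apply([v[0]-j[0],v[1]-j[1],0]);print("hous",v,"in jig",c,v[2]-j[2]);print(r.T*1e3)
k,e=cross(Z("top",[(70,340)]),Z("side",[(75,110)]));print("knob",k,e,R.from_euler('z',-j[2]).apply([k[0]-j[0],k[1]-j[1],k[2]]))
for P in([-.095,-.12],[.037,.052],[.037,.037],[-.0,-.1],[.16,-.2]): print(P,R.from_euler('z',j[2]).apply(P+[0])[:2]+j[:2])
o=get_obs();q=o['tool_rot'];print(R.from_quat([q[1],q[2],q[3],q[0]]).as_matrix())
E
```

```text
jig [ 0.5521 -0.0367  0.3602]
[[-2.4679 -2.2884  0.8502  1.2941  2.612 ]
 [ 2.5687 -1.4035 -1.6021  1.3396 -0.9028]]
jig [ 0.5553 -0.0369  0.3664]
[[-2.999  -1.2554 -1.6553  3.5816  2.3281]
 [-1.2197  0.5387 -1.4581  1.9254  0.2137]]
jig [ 0.5536 -0.0369  0.3625]
[[-1.2556 -0.4426  2.8051  2.3601  4.3333 -4.1612 -2.5979 -4.0362  2.6613
   0.3336]
 [ 2.2986 -1.4342 -1.9211  1.4237 -0.571  -0.9746  1.2564 -1.1365  1.5901
  -0.5314]]
hous [ 0.5149 -0.1096  0.5201] in jig [-0.0621 -0.0543  0.    ] 0.15759545789882096
[[ 0.1033 -0.1089  0.7083 -0.7027]
 [-0.2208 -0.4237  0.4268  0.2176]]
hous [ 0.517  -0.1102  0.5154] in jig [-0.0603 -0.0556  0.    ] 0.15285472245509185
[[ 0.5708 -1.5209  0.8399  0.1101]
 [-0.3191  0.8353 -1.3781  0.8619]]
hous [ 0.5159 -0.1099  0.5178] in jig [-0.0612 -0.0549  0.    ] 0.15522255349387631
[[ 1.3111  0.9011  1.6123  0.3992 -0.6365 -2.5306 -0.0646 -0.992 ]
 [-0.5531 -0.8691  0.1669  0.0707  0.0136  1.2802 -1.1184  1.0093]]
knob [0.5348 0.1127 0.2159] 0.0007705964278587437 [0.0354 0.1465 0.2159]
[-0.095, -0.12] [ 0.5074 -0.1828]
[0.037, 0.052] [0.5698 0.0249]
[0.037, 0.037] [0.5751 0.0108]
[-0.0, -0.1] [ 0.5891 -0.1304]
[0.16, -0.2] [ 0.7742 -0.1671]
[[-0.9608  0.2771 -0.0003]
 [ 0.2771  0.9608 -0.0016]
 [-0.0001 -0.0016 -1.    ]]
```

```bash
cat >> h.py <<'E'
J=np.array([.5536,-.0369,.3625])
RJ=R.from_euler('z',J[2])
def w2j(p): return RJ.inv().apply(np.array(p)-[J[0],J[1],0])
def j2w(p): return RJ.apply(p)+[J[0],J[1],0]
def cur():
    o=get_obs();q=o['tool_rot'];return o,np.array(o['eef_pos']),R.from_quat([q[1],q[2],q[3],q[0]])
def row(pj,tilt=0,yaw=0,base=None):
    """row to reach jig point pj (m); tool x=jig x turned by yaw, fingers tipped forward by tilt"""
    p0,r0=base if base else cur()[1:]
    rt=RJ*R.from_euler('z',yaw)*R.from_euler('y',-tilt)*R.from_euler('x',np.pi)
    print("row",pj,np.round(r0.inv().apply(j2w(np.array(pj,float))-p0),4),"rot",np.round((r0.inv()*rt).as_rotvec(),3)); return j2w(np.array(pj,float)),rt
def st():
    o,p,r=cur(); e=(RJ.inv()*r*R.from_euler('x',np.pi).inv()).as_euler('zyx')
    print("t",round(o['t'],2),"jig",np.round(w2j(p)*1e3,1),"yaw,tilt",np.round([e[0],-e[1],e[2]],3),"F",np.round(RJ.inv().apply(o['contact_force']),1),"q",np.round(o['q'],2),"w",round(o['gripper_width'],2))
E
python3 - <<'E'
from h import *
st(); row(w2j([.42,.25,.28])); row([-.15,-.055,.2],.2)
E
```

```text
t 0.1 jig [-100.   770.5  230.4] yaw,tilt [ 2.498e+00 -1.000e-03 -1.000e-03] F [ 0.7 -0.   0.7] q [-1.4   0.48  0.02  1.56 -0.01  1.11 -0.08] w 1.0
row [-0.02317933  0.31563157  0.28      ] [-0.3343 -0.318  -0.049 ] rot [-1.000e-03  2.000e-03  2.498e+00]
row [-0.15, -0.055, 0.2] [-0.4551 -0.6905  0.0316] rot [-0.25   0.085  2.488]
```

```bash
python3 -m jog '[{"x":-0.334,"y":-0.318,"z":-0.049,"az":1.6},{"x":-0.334,"y":-0.318,"z":-0.049,"az":1.6},{"x":-0.334,"y":-0.318,"z":-0.049,"az":1.6},{"x":-0.334,"y":-0.318,"z":-0.049,"az":1.6},{"x":-0.334,"y":-0.318,"z":-0.049,"az":1.6},{"x":-0.334,"y":-0.318,"z":-0.049,"az":1.6},{"x":-0.334,"y":-0.318,"z":-0.049,"az":1.6},{"x":-0.334,"y":-0.318,"z":-0.049,"az":1.6},{"x":-0.334,"y":-0.318,"z":-0.049,"az":1.6},{"x":-0.334,"y":-0.318,"z":-0.049,"az":1.6},{"x":-0.334,"y":-0.318,"z":-0.049,"az":1.6},{"x":-0.334,"y":-0.318,"z":-0.049,"az":1.6}]' 0.6; python3 -c "
from h import *
st(); row([-.15,-.055,.2],.2)"
```

```text
t 0.1 jig [-100.   770.5  230.4] yaw,tilt [ 2.498e+00 -1.000e-03 -1.000e-03] F [ 0.7 -0.   0.7] q [-1.4   0.48  0.02  1.56 -0.01  1.11 -0.08] w 1.0
row [-0.15, -0.055, 0.2] [-0.4551 -0.6905  0.0316] rot [-0.25   0.085  2.488]validation failed for argument at $[0]...
```

```bash
python3 -m jog '[{"x":-0.334,"y":-0.318,"z":-0.049,"ax":0,"ay":0,"az":1.6},{"x":-0.334,"y":-0.318,"z":-0.049,"ax":0,"ay":0,"az":1.6},{"x":-0.334,"y":-0.318,"z":-0.049,"ax":0,"ay":0,"az":1.6},{"x":-0.334,"y":-0.318,"z":-0.049,"ax":0,"ay":0,"az":1.6},{"x":-0.334,"y":-0.318,"z":-0.049,"ax":0,"ay":0,"az":1.6},{"x":-0.334,"y":-0.318,"z":-0.049,"ax":0,"ay":0,"az":1.6},{"x":-0.334,"y":-0.318,"z":-0.049,"ax":0,"ay":0,"az":1.6},{"x":-0.334,"y":-0.318,"z":-0.049,"ax":0,"ay":0,"az":1.6},{"x":-0.334,"y":-0.318,"z":-0.049,"ax":0,"ay":0,"az":1.6},{"x":-0.334,"y":-0.318,"z":-0.049,"ax":0,"ay":0,"az":1.6},{"x":-0.334,"y":-0.318,"z":-0.049,"ax":0,"ay":0,"az":1.6},{"x":-0.334,"y":-0.318,"z":-0.049,"ax":0,"ay":0,"az":1.6}]' 0.6; python3 -c "
from h import *
st(); row([-.15,-.055,.2],.2)"
```

```text
t: 1.3
eef_pos: [0.4199, 0.2498, 0.2802]
tool_rot: [-0.0, 0.808, 0.589, -0.0]
contact_force: [-0.2, -0.0, 0.0]
gripper_width: 0.599
grasp_force: 0.0
t 1.3 jig [-23.3 315.4 280.2] yaw,tilt [ 0.896 -0.     0.   ] F [-0.2  0.   0. ] q [-1.08  0.11  0.46  1.95 -0.06  1.09 -0.91] w 0.6
row [-0.15, -0.055, 0.2] [-0.3684  0.1325  0.0802] rot [-0.09   0.187  0.893]
```

```bash
python3 -m jog '[{"x":-0.368,"y":0.132,"z":0.08,"ax":-0.09,"ay":0.187,"az":0.893},{"x":-0.368,"y":0.132,"z":0.08,"ax":-0.09,"ay":0.187,"az":0.893},{"x":-0.368,"y":0.132,"z":0.08,"ax":-0.09,"ay":0.187,"az":0.893},{"x":-0.368,"y":0.132,"z":0.08,"ax":-0.09,"ay":0.187,"az":0.893},{"x":-0.368,"y":0.132,"z":0.08,"ax":-0.09,"ay":0.187,"az":0.893},{"x":-0.368,"y":0.132,"z":0.08,"ax":-0.09,"ay":0.187,"az":0.893},{"x":-0.368,"y":0.132,"z":0.08,"ax":-0.09,"ay":0.187,"az":0.893},{"x":-0.368,"y":0.132,"z":0.08,"ax":-0.09,"ay":0.187,"az":0.893},{"x":-0.368,"y":0.132,"z":0.08,"ax":-0.09,"ay":0.187,"az":0.893},{"x":-0.368,"y":0.132,"z":0.08,"ax":-0.09,"ay":0.187,"az":0.893}]'; python3 -c "
from h import *
st(); row([-.145,-.055,.076],.2); row([-.14,-.055,.076],.1);row([-.14,-.055,.08],0)"
```

```text
t: 2.3
eef_pos: [0.4329, -0.1416, 0.1999]
tool_rot: [-0.017, 0.979, 0.18, 0.098]
contact_force: [1.0, 0.5, -0.2]
gripper_width: 0.601
grasp_force: 0.0
t 2.3 jig [-150.   -55.1  199.9] yaw,tilt [ 0.002  0.199 -0.001] F [ 1.1  0.1 -0.2] q [-0.65  0.08  0.98  2.24 -0.29  0.72 -0.67] w 0.6
row [-0.145, -0.055, 0.076] [-0.0196 -0.0003  0.1224] rot [0.001 0.001 0.002]
row [-0.14, -0.055, 0.076] [-0.0147 -0.0003  0.1234] rot [ 0.001 -0.099  0.002]
row [-0.14, -0.055, 0.08] [-0.0139 -0.0003  0.1195] rot [ 0.001 -0.199  0.002]
```

```bash
python3 -m jog '[{"x":-0.02,"y":0,"z":0.06,"ax":0,"ay":0,"az":0},{"x":-0.02,"y":0,"z":0.1,"ax":0,"ay":0,"az":0},{"x":-0.02,"y":0,"z":0.122,"ax":0,"ay":0,"az":0},{"x":-0.02,"y":0,"z":0.122,"ax":0,"ay":0,"az":0},{"x":-0.02,"y":0,"z":0.122,"ax":0,"ay":0,"az":0}]'; python3 -c "
from h import *
st(); row([-.08,-.055,.076],.2); row([-.06,-.055,.076],.2)"
```

```text
t: 2.8
eef_pos: [0.4376, -0.1379, 0.0771]
tool_rot: [-0.019, 0.978, 0.181, 0.098]
contact_force: [0.3, -0.4, 1.1]
gripper_width: 0.6
grasp_force: 0.0
t 2.8 jig [-144.3  -53.3   77.1] yaw,tilt [0.004 0.2   0.002] F [ 0.1 -0.5  1.1] q [-0.34  0.38  0.71  2.33 -0.85  0.5  -0.14] w 0.6
row [-0.08, -0.055, 0.076] [0.0628 0.0019 0.0138] rot [-0.001  0.     0.004]
row [-0.06, -0.055, 0.076] [0.0824 0.002  0.0178] rot [-0.001  0.     0.004]
```

```bash
python3 -m jog '[{"x":0.01,"y":0.002,"z":0.002,"ax":0,"ay":0,"az":0},{"x":0.016,"y":0.002,"z":0.003,"ax":0,"ay":0,"az":0},{"x":0.02,"y":0.002,"z":0.004,"ax":0,"ay":0,"az":0},{"x":0.024,"y":0.002,"z":0.005,"ax":0,"ay":0,"az":0},{"x":0.028,"y":0.002,"z":0.006,"ax":0,"ay":0,"az":0},{"x":0.032,"y":0.002,"z":0.0065,"ax":0,"ay":0,"az":0},{"x":0.036,"y":0.002,"z":0.007,"ax":0,"ay":0,"az":0},{"x":0.04,"y":0.002,"z":0.008,"ax":0,"ay":0,"az":0},{"x":0.044,"y":0.002,"z":0.009,"ax":0,"ay":0,"az":0},{"x":0.046,"y":0.002,"z":0.0095,"ax":0,"ay":0,"az":0},{"x":0.046,"y":0.002,"z":0.0095,"ax":0,"ay":0,"az":0}]'
python3 - <<'E'
from h import *
st()
for n,(x,y) in {"top":(218,132),"side":(215,160)}.items():
    im=cv2.resize(read_camera(n)[y:y+120,x:x+145,::-1],None,fx=2.75,fy=2.75,interpolation=cv2.INTER_CUBIC); globals()[n]=im
cv2.imwrite("pics/a1.png",np.hstack([top,side]))
row([-.08,-.055,.076],.2); row([-.06,-.055,.076],.2)
E
```

```text
t: 3.9
eef_pos: [0.4828, -0.1236, 0.0766]
tool_rot: [-0.018, 0.978, 0.181, 0.099]
contact_force: [-1.2, 0.5, -0.1]
gripper_width: 0.606
grasp_force: 0.4
t 3.9 jig [-96.9 -56.   76.6] yaw,tilt [0.003 0.201 0.   ] F [-0.9  0.9 -0.1] q [-0.38  0.44  0.7   2.25 -0.86  0.53 -0.2 ] w 0.61
row [-0.08, -0.055, 0.076] [ 0.0165 -0.0012  0.0042] rot [ 0.    -0.001  0.002]
row [-0.06, -0.055, 0.076] [ 0.0361 -0.0011  0.0082] rot [ 0.    -0.001  0.002]
```

View pics/a1.png

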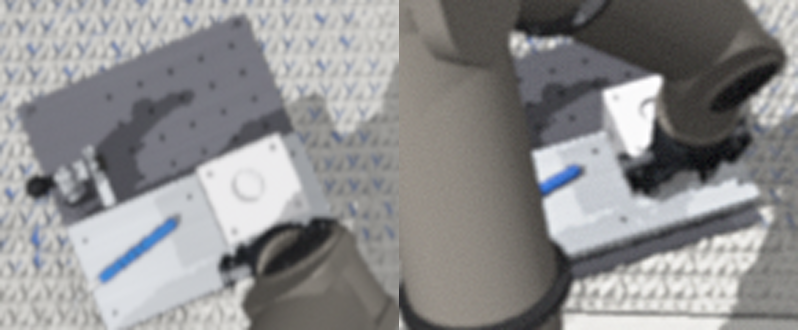

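The housing is square to the step now: its left edge runs parallel to jig x at zoom (197,165)–(225,240), and the fingers are on the back face. I'll push on slowly.

```bash
python3 -m jog '[{"x":0.004,"y":0,"z":0.001,"ax":0,"ay":0,"az":0},{"x":0.008,"y":0,"z":0.002,"ax":0,"ay":0,"az":0},{"x":0.011,"y":0,"z":0.0025,"ax":0,"ay":0,"az":0},{"x":0.014,"y":0,"z":0.003,"ax":0,"ay":0,"az":0},{"x":0.016,"y":0,"z":0.0035,"ax":0,"ay":0,"az":0},{"x":0.018,"y":0,"z":0.004,"ax":0,"ay":0,"az":0},{"x":0.02,"y":0,"z":0.0045,"ax":0,"ay":0,"az":0},{"x":0.022,"y":0,"z":0.005,"ax":0,"ay":0,"az":0},{"x":0.024,"y":0,"z":0.0055,"ax":0,"ay":0,"az":0},{"x":0.026,"y":0,"z":0.006,"ax":0,"ay":0,"az":0},{"x":0.028,"y":0,"z":0.0065,"ax":0,"ay":0,"az":0},{"x":0.03,"y":0,"z":0.007,"ax":0,"ay":0,"az":0}]'
python3 - <<'E'
from h import *
st()
E
python3 -m jog '[{"x":0.001,"y":0,"z":0,"ax":0,"ay":0,"az":0},{"x":0.002,"y":0,"z":0,"ax":0,"ay":0,"az":0},{"x":0.003,"y":0,"z":0.001,"ax":0,"ay":0,"az":0},{"x":0.004,"y":0,"z":0.001,"ax":0,"ay":0,"az":0},{"x":0.005,"y":0,"z":0.001,"ax":0,"ay":0,"az":0},{"x":0.006,"y":0,"z":0.001,"ax":0,"ay":0,"az":0}]'
python3 - <<'E'
from h import *
st()
x,y=218,132
cv2.imwrite("pics/a2.png",cv2.resize(read_camera("top")[y:y+120,x:x+145,::-1],None,fx=2.75,fy=2.75,interpolation=cv2.INTER_CUBIC))
E
```

```text
t: 5.2
eef_pos: [0.5112, -0.1127, 0.0757]
tool_rot: [-0.018, 0.978, 0.18, 0.099]
contact_force: [-3.8, -1.7, 2.5]
gripper_width: 0.6
grasp_force: 1.8
t 5.2 jig [-66.5 -55.8  75.7] yaw,tilt [0.002 0.201 0.   ] F [-4.1 -0.3  2.5] q [-0.4   0.48  0.7   2.2  -0.86  0.55 -0.25] w 0.6
t: 5.8
eef_pos: [0.5167, -0.1104, 0.0759]
tool_rot: [-0.018, 0.978, 0.18, 0.098]
contact_force: [-3.5, -1.3, 0.8]
gripper_width: 0.598
grasp_force: 1.5
t 5.8 jig [-60.5 -55.7  75.9] yaw,tilt [0.002 0.201 0.001] F [-3.8 -0.   0.8] q [-0.41  0.48  0.7   2.19 -0.86  0.56 -0.26] w 0.6
```

View pics/a2.png

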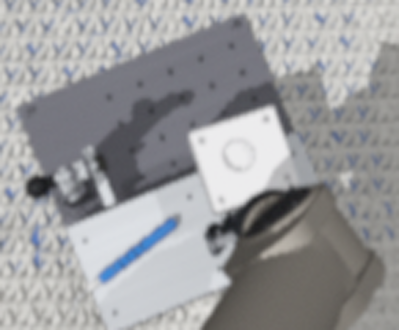

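The housing now overhangs the step (bore at (240,153)) and is still flat and square. I'll keep creeping forward.

```bash
python3 -m jog '[{"x":0.001,"y":0,"z":0,"ax":0,"ay":0,"az":0},{"x":0.002,"y":0,"z":0,"ax":0,"ay":0,"az":0},{"x":0.003,"y":0,"z":0,"ax":0,"ay":0,"az":0},{"x":0.004,"y":0,"z":0,"ax":0,"ay":0,"az":0},{"x":0.005,"y":0,"z":0,"ax":0,"ay":0,"az":0},{"x":0.006,"y":0,"z":0,"ax":0,"ay":0,"az":0}]'; python3 -c "
from h import *
st()"
python3 -m jog '[{"x":0.001,"y":0,"z":0,"ax":0,"ay":0,"az":0},{"x":0.002,"y":0,"z":0,"ax":0,"ay":0,"az":0},{"x":0.003,"y":0,"z":0,"ax":0,"ay":0,"az":0},{"x":0.004,"y":0,"z":0,"ax":0,"ay":0,"az":0},{"x":0.005,"y":0,"z":0,"ax":0,"ay":0,"az":0},{"x":0.006,"y":0,"z":0,"ax":0,"ay":0,"az":0},{"x":0.006,"y":0,"z":0,"ax":0,"ay":0,"az":0}]'
python3 - <<'E'
from h import *
st()
E
python3 -m jog '[{"x":0.001,"y":0,"z":0,"ax":0,"ay":0,"az":0},{"x":0.002,"y":0,"z":0,"ax":0,"ay":0,"az":0},{"x":0.003,"y":0,"z":0,"ax":0,"ay":0,"az":0},{"x":0.004,"y":0,"z":0,"ax":0,"ay":0,"az":0},{"x":0.004,"y":0,"z":0,"ax":0,"ay":0,"az":0},{"x":0.004,"y":0,"z":0,"ax":0,"ay":0,"az":0}]'
python3 - <<'E'
from h import *
st()
x,y=218,132
cv2.imwrite("pics/a3.png",cv2.resize(read_camera("top")[y:y+120,x:x+145,::-1],None,fx=2.75,fy=2.75,interpolation=cv2.INTER_CUBIC))
E
```

```text
t: 6.45
eef_pos: [0.5224, -0.1084, 0.0772]
tool_rot: [-0.018, 0.978, 0.18, 0.099]
contact_force: [-2.7, -0.9, 0.7]
gripper_width: 0.6
grasp_force: 1.6
t 6.45 jig [-54.6 -55.8  77.2] yaw,tilt [0.002 0.201 0.   ] F [-2.9  0.1  0.7] q [-0.41  0.49  0.71  2.18 -0.86  0.57 -0.27] w 0.6
t: 7.15
eef_pos: [0.528, -0.1062, 0.0784]
tool_rot: [-0.018, 0.978, 0.181, 0.099]
contact_force: [-2.5, -0.5, 1.5]
gripper_width: 0.607
grasp_force: 1.3
t 7.15 jig [-48.5 -55.7  78.4] yaw,tilt [0.003 0.201 0.   ] F [-2.5  0.4  1.5] q [-0.42  0.49  0.71  2.17 -0.85  0.57 -0.28] w 0.61
t: 7.75
eef_pos: [0.5316, -0.1049, 0.0792]
tool_rot: [-0.018, 0.978, 0.18, 0.099]
contact_force: [-2.2, 0.6, 1.6]
gripper_width: 0.602
grasp_force: 1.3
t 7.75 jig [-44.7 -55.8  79.2] yaw,tilt [0.002 0.201 0.   ] F [-1.8  1.3  1.6] q [-0.42  0.5   0.71  2.16 -0.85  0.58 -0.29] w 0.6
```

View pics/a3.png

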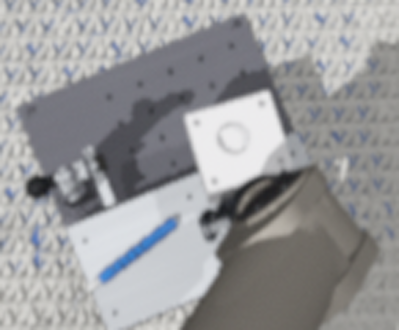

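The bore has moved on to (233,137); the housing is close to balance and still square. I'll continue and read the contact force.

```bash
python3 -m jog '[{"x":0.001,"y":0,"z":0,"ax":0,"ay":0,"az":0},{"x":0.002,"y":0,"z":0,"ax":0,"ay":0,"az":0},{"x":0.003,"y":0,"z":0,"ax":0,"ay":0,"az":0},{"x":0.004,"y":0,"z":0.001,"ax":0,"ay":0,"az":0},{"x":0.004,"y":0,"z":0.001,"ax":0,"ay":0,"az":0},{"x":0.004,"y":0,"z":0.001,"ax":0,"ay":0,"az":0}]' >/dev/null; python3 -c "
from h import *
st()"
python3 -m jog '[{"x":0.001,"y":0,"z":0,"ax":0,"ay":0,"az":0},{"x":0.002,"y":0,"z":0,"ax":0,"ay":0,"az":0},{"x":0.003,"y":0,"z":0.001,"ax":0,"ay":0,"az":0},{"x":0.004,"y":0,"z":0.001,"ax":0,"ay":0,"az":0},{"x":0.004,"y":0,"z":0.001,"ax":0,"ay":0,"az":0},{"x":0.004,"y":0,"z":0.001,"ax":0,"ay":0,"az":0}]' >/dev/null
python3 - <<'E'
from h import *
st()
im=read_camera("top");cv2.imwrite("pics/a4.png",im[:,:,::-1])
hsv=cv2.cvtColor(im,cv2.COLOR_RGB2HSV)[132:252,218:363]
m=((hsv[...,2]>215)&(hsv[...,1]<20)).astype(np.uint8)
for c in cv2.findContours(m,0,1)[0]:
    if cv2.contourArea(c)>150: print(cv2.minAreaRect(c))
E
```

```text
t 8.4 jig [-40.5 -55.9  79. ] yaw,tilt [0.002 0.201 0.   ] F [-1.4 -0.6  1.7] q [-0.43  0.5   0.71  2.15 -0.85  0.58 -0.29] w 0.6
t 9.0 jig [-36.5 -55.8  78.8] yaw,tilt [0.002 0.201 0.   ] F [-2.9  0.3  3. ] q [-0.43  0.51  0.71  2.15 -0.85  0.58 -0.3 ] w 0.6
((40.663230895996094, 82.62289428710938), (18.285032272338867, 36.90697479248047), 49.9697380065918)
((85.20184326171875, 48.339447021484375), (28.16009521484375, 31.416702270507812), 73.3007583618164)
```

Run:
```python
from h import *
r=((85.2+218,48.34+132),(28.16,31.4),73.3)
b=cv2.boxPoints(r)
for z in(.134,.12): print([np.round(w2j([*p,z])*1e3) for p in onz("top",b,z)])
im=cv2.imread("pics/a4.png")[150:215,265:345]
cv2.imwrite("pics/a4z.png",cv2.resize(im,None,fx=7,fy=7,interpolation=cv2.INTER_CUBIC))
```

```text
[array([ 66., -22., 134.]), array([  57., -115.,  134.]), array([ -27., -106.,  134.]), array([-18., -13., 134.])]
[array([ 68., -22., 120.]), array([  59., -117.,  120.]), array([ -26., -108.,  120.]), array([-17., -14., 120.])]
```

View pics/a4z.png

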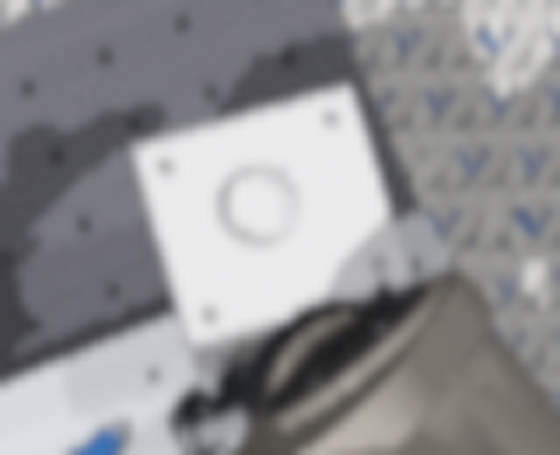

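The zoom shows the housing tipped forward by about 0.3 rad and yawed about -0.1 rad, with its port face showing at (215,360). The gripper body is probably holding its rear top corner down. I'll raise the tool along its axis to let it roll.

```bash
python3 -m jog '[{"x":0,"y":0,"z":-0.015,"ax":0,"ay":0,"az":0},{"x":0,"y":0,"z":-0.03,"ax":0,"ay":0,"az":0},{"x":0,"y":0,"z":-0.05,"ax":0,"ay":0,"az":0},{"x":0,"y":0,"z":-0.08,"ax":0,"ay":0,"az":0},{"x":-0.02,"y":0,"z":-0.12,"ax":0,"ay":0,"az":0},{"x":-0.06,"y":0,"z":-0.14,"ax":0,"ay":0,"az":0},{"x":-0.09,"y":0,"z":-0.14,"ax":0,"ay":0,"az":0},{"x":-0.09,"y":0,"z":-0.14,"ax":0,"ay":0,"az":0}]'
python3 - <<'E'
from h import *
st()
for n,(x,y) in {"top":(218,132),"side":(215,140)}.items():
    im=read_camera(n);cv2.imwrite(f"pics/{n}5.png",im[:,:,::-1])
    im=cv2.resize(im[y:y+130,x:x+145,::-1],None,fx=2.75,fy=2.75,interpolation=cv2.INTER_CUBIC); globals()[n]=im
cv2.imwrite("pics/a5.png",np.hstack([top,side]))
E
```

```text
t: 9.85
eef_pos: [0.4272, -0.1436, 0.1973]
tool_rot: [-0.02, 0.979, 0.179, 0.099]
contact_force: [0.4, -0.4, 0.2]
gripper_width: 0.6
grasp_force: 0.0
t 9.85 jig [-156.   -55.   197.3] yaw,tilt [-0.001  0.202  0.004] F [ 0.2 -0.5  0.2] q [-0.76  0.09  1.13  2.26 -0.33  0.72 -0.62] w 0.6
```

View pics/a5.png

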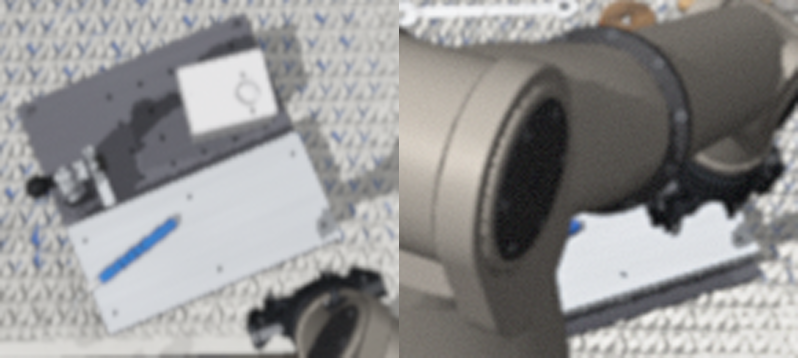

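The housing has rolled over. It stands on the lower plate with the port up at (247,95); its top corners are at (177,70), (262,48), (277,112), (193,137), slightly out of square.

```bash
cat >> h.py <<'E'
def hous(name="top",show=True):
    im=read_camera(name) if isinstance(name,str) else name
    hsv=cv2.cvtColor(im,cv2.COLOR_RGB2HSV); m=((hsv[...,2]>222)&(hsv[...,1]<20)).astype(np.uint8)
    ok=np.zeros_like(m); 
    pg=proj("top",[j2w(p) for p in [(.004,-.15,.102),(.17,-.15,.102),(.17,.084,.102),(.004,.084,.102)]])
    cv2.fillPoly(ok,[pg.astype(np.int32)],1); m=cv2.morphologyEx(m*ok,cv2.MORPH_OPEN,np.ones((3,3)))
    cs=cv2.findContours(m,0,1)[0]
    c=max(cs,key=cv2.contourArea)
    w=onz("top",c.reshape(-1,2),.102); l=np.array([w2j([*p,0])[:2] for p in w])*1e3
    r=cv2.minAreaRect(l.astype(np.float32)); print("rect jig mm",np.round(r[0],1),np.round(r[1],1),round(r[2],1)); return im
E
python3 - <<'E'
from h import *
px=np.array([(177,70),(262,48),(277,112),(193,137)])/2.75+(218,132)
w=onz("top",px,.102)
for p in w: print(np.round(w2j([*p,.102])*1e3))
v,r=fit2([(.037,.048),(.037,-.048),(-.037,-.048),(-.037,.048)],w)
print(np.round(w2j([v[0],v[1],0])*1e3),v[2]-J[2]);print(r*1e3)
hous(cv2.imread("pics/top5.png")[:,:,::-1].copy())
st()
E
```

```text
[113. -35. 102.]
[ 100. -133.  102.]
[  27. -120.  102.]
[ 36. -23. 102.]
[ 69. -78.   0.] -0.1338634479090853
[[-0.86812236 -0.39120332]
 [-1.4876132   2.13783081]
 [-0.70649622 -0.31072932]
 [ 3.06223178 -1.43589817]]
rect jig mm [ 71.5 -76.9] [90.8 67.8] 81.8
t 9.95 jig [-152.3  -55.5  198.3] yaw,tilt [0.002 0.202 0.001] F [ 0.  -0.4  0.2] q [-0.76  0.09  1.12  2.25 -0.33  0.72 -0.62] w 0.6
```

Run:
```python
from h import *
st(); b=row([.155,-.077,.19],-.2); row([.15,-.077,.045],-.2,base=b); row([.085,-.077,.045],-.2,base=b)
```

```text
t 9.95 jig [-152.3  -55.5  198.3] yaw,tilt [0.002 0.202 0.001] F [ 0.  -0.4  0.2] q [-0.76  0.09  1.12  2.25 -0.33  0.72 -0.62] w 0.6
row [0.155, -0.077, 0.19] [0.2993 0.0223 0.0698] rot [-0.001 -0.402  0.002]
row [0.15, -0.077, 0.045] [ 0.0239 -0.      0.1431] rot [0. 0. 0.]
row [0.085, -0.077, 0.045] [-0.0398 -0.      0.156 ] rot [0. 0. 0.]
```

```bash
python3 -m jog '[{"x":0.3,"y":0.022,"z":0.07,"ax":0,"ay":-0.402,"az":0},{"x":0.3,"y":0.022,"z":0.07,"ax":0,"ay":-0.402,"az":0},{"x":0.3,"y":0.022,"z":0.07,"ax":0,"ay":-0.402,"az":0},{"x":0.3,"y":0.022,"z":0.07,"ax":0,"ay":-0.402,"az":0},{"x":0.3,"y":0.022,"z":0.07,"ax":0,"ay":-0.402,"az":0},{"x":0.3,"y":0.022,"z":0.07,"ax":0,"ay":-0.402,"az":0},{"x":0.3,"y":0.022,"z":0.07,"ax":0,"ay":-0.402,"az":0},{"x":0.3,"y":0.022,"z":0.07,"ax":0,"ay":-0.402,"az":0},{"x":0.3,"y":0.022,"z":0.07,"ax":0,"ay":-0.402,"az":0}]'; python3 -c "
from h import *
st();b=row([.152,-.077,.045],-.2)"
```

```text
t: 10.85
eef_pos: [0.7268, -0.053, 0.1865]
tool_rot: [0.018, 0.978, 0.182, -0.1]
contact_force: [-0.7, -0.3, 0.5]
gripper_width: 0.597
grasp_force: 0.0
t 10.85 jig [156.3 -76.5 186.5] yaw,tilt [ 0.005 -0.204 -0.   ] F [-0.8 -0.   0.5] q [-0.5   0.88  0.9   1.31 -0.54  1.41 -0.83] w 0.6
row [0.152, -0.077, 0.045] [0.0245 0.0006 0.1395] rot [0.    0.004 0.005]
```

```bash
python3 -m jog '[{"x":0.025,"y":0,"z":0.05,"ax":0,"ay":0,"az":0},{"x":0.025,"y":0,"z":0.09,"ax":0,"ay":0,"az":0},{"x":0.0245,"y":0,"z":0.125,"ax":0,"ay":0,"az":0},{"x":0.0245,"y":0,"z":0.139,"ax":0,"ay":0,"az":0},{"x":0.0245,"y":0,"z":0.139,"ax":0,"ay":0,"az":0}]'; python3 -c "
from h import *
st();b=row([.12,-.077,.045],-.2);row([.1,-.077,.045],-.2);row([.09,-.077,.045],-.2)"
```

```text
t: 11.35
eef_pos: [0.7207, -0.0556, 0.0463]
tool_rot: [0.018, 0.978, 0.18, -0.101]
contact_force: [-0.7, 0.9, 0.7]
gripper_width: 0.599
grasp_force: 0.0
t 11.35 jig [149.6 -76.7  46.3] yaw,tilt [ 0.001 -0.205  0.001] F [-0.3  1.1  0.7] q [-0.48  1.01  0.82  1.41 -0.62  1.2  -0.79] w 0.6
row [0.12, -0.077, 0.045] [-0.0287  0.0002  0.0073] rot [-0.001  0.005  0.001]
row [0.1, -0.077, 0.045] [-0.0483  0.0002  0.0114] rot [-0.001  0.005  0.001]
row [0.09, -0.077, 0.045] [-0.0581  0.0002  0.0134] rot [-0.001  0.005  0.001]
```

```bash
python3 -m jog '[{"x":-0.015,"y":0,"z":0.004,"ax":0,"ay":0,"az":0},{"x":-0.022,"y":0,"z":0.006,"ax":0,"ay":0,"az":0},{"x":-0.027,"y":0,"z":0.007,"ax":0,"ay":0,"az":0},{"x":-0.031,"y":0,"z":0.008,"ax":0,"ay":0,"az":0},{"x":-0.035,"y":0,"z":0.009,"ax":0,"ay":0,"az":0},{"x":-0.039,"y":0,"z":0.01,"ax":0,"ay":0,"az":0},{"x":-0.043,"y":0,"z":0.0105,"ax":0,"ay":0,"az":0},{"x":-0.047,"y":0,"z":0.011,"ax":0,"ay":0,"az":0},{"x":-0.05,"y":0,"z":0.012,"ax":0,"ay":0,"az":0},{"x":-0.053,"y":0,"z":0.0125,"ax":0,"ay":0,"az":0},{"x":-0.055,"y":0,"z":0.013,"ax":0,"ay":0,"az":0},{"x":-0.055,"y":0,"z":0.013,"ax":0,"ay":0,"az":0}]'; python3 -c "
from h import *
st();hous()"
```

```text
t: 12.55
eef_pos: [0.6695, -0.076, 0.0465]
tool_rot: [0.018, 0.978, 0.18, -0.099]
contact_force: [2.1, -0.0, 1.5]
gripper_width: 0.603
grasp_force: 1.1
t 12.55 jig [ 94.5 -77.7  46.5] yaw,tilt [ 0.002 -0.202 -0.001] F [ 1.9 -0.7  1.5] q [-0.51  0.94  0.83  1.57 -0.61  1.12 -0.73] w 0.6Traceback (most recent call last):
  File "<string>", line 3, in <module>
    st();hous()
         ~~~~^^
  File "h.py", line 45, in hous
    c=max(cs,key=cv2.contourArea)
ValueError: max() iterable argument is empty
```

```bash
python3 -m jog '[{"x":-0.002,"y":0,"z":0.001,"ax":0,"ay":0,"az":0},{"x":-0.004,"y":0,"z":0.001,"ax":0,"ay":0,"az":0},{"x":-0.006,"y":0,"z":0.002,"ax":0,"ay":0,"az":0},{"x":-0.006,"y":0,"z":0.002,"ax":0,"ay":0,"az":0}]'>/dev/null; python3 -c "
from h import *
st()"; python3 -m jog '[{"x":-0.001,"y":0,"z":0,"ax":0,"ay":0,"az":0},{"x":-0.002,"y":0,"z":0,"ax":0,"ay":0,"az":0},{"x":-0.002,"y":0,"z":0,"ax":0,"ay":0,"az":0}]'>/dev/null; python3 -c "
from h import *
st()"; python3 -m jog '[{"x":-0.001,"y":0,"z":0,"ax":0,"ay":0,"az":0},{"x":-0.002,"y":0,"z":0,"ax":0,"ay":0,"az":0},{"x":-0.002,"y":0,"z":0,"ax":0,"ay":0,"az":0}]'>/dev/null; python3 -c "
from h import *
st()"
```

```text
t 13.0 jig [ 88.3 -77.5  45.7] yaw,tilt [ 0.002 -0.202 -0.   ] F [3.1 0.4 1.5] q [-0.51  0.94  0.83  1.58 -0.61  1.11 -0.72] w 0.6
t 13.3 jig [ 87.4 -77.1  45.8] yaw,tilt [ 0.003 -0.2   -0.001] F [ 5.5 -0.4  1.2] q [-0.51  0.93  0.83  1.59 -0.61  1.11 -0.72] w 0.6
t 13.6 jig [ 87.3 -77.   46.1] yaw,tilt [ 0.004 -0.197 -0.002] F [ 9.9 -1.3 -2.6] q [-0.51  0.93  0.83  1.59 -0.61  1.11 -0.72] w 0.6
```

Force rises at TCP x = 87 with no further travel, so the housing is against the wall. I'll back off and check.

```bash
python3 -m jog '[{"x":-0.001,"y":0,"z":0,"ax":0,"ay":0,"az":0},{"x":-0.002,"y":0,"z":0,"ax":0,"ay":0,"az":0},{"x":-0.002,"y":0,"z":0,"ax":0,"ay":0,"az":0},{"x":0.01,"y":0,"z":-0.002,"ax":0,"ay":0,"az":0},{"x":0.045,"y":0,"z":-0.02,"ax":0,"ay":0,"az":0},{"x":0.055,"y":0,"z":-0.06,"ax":0,"ay":0,"az":0},{"x":0.06,"y":0,"z":-0.11,"ax":0,"ay":0,"az":0},{"x":0.06,"y":0,"z":-0.16,"ax":0,"ay":0,"az":0},{"x":0.06,"y":0,"z":-0.16,"ax":0,"ay":0,"az":0}]' 0.35
python3 - <<'E'
from h import *
st();hous();im=read_camera("top");cv2.imwrite("pics/b1.png",im[:,:,::-1])
b=row([.037,-.175,.19],.2,np.pi/2)
E
```

```text
t: 14.5
eef_pos: [0.7479, -0.0485, 0.1985]
tool_rot: [0.02, 0.979, 0.18, -0.095]
contact_force: [0.7, -0.8, -0.7]
gripper_width: 0.348
grasp_force: 0.0
t 14.5 jig [177.6 -79.8 198.5] yaw,tilt [ 0.003 -0.194 -0.006] F [ 0.4 -1.  -0.7] q [-0.49  0.9   0.9   1.25 -0.55  1.44 -0.85] w 0.35Traceback (most recent call last):
  File "<stdin>", line 2, in <module>
  File "h.py", line 45, in hous
    c=max(cs,key=cv2.contourArea)
ValueError: max() iterable argument is empty
```

Run:
```python
from h import *
st();b=row([.037,-.175,.2],.2,np.pi/2)
im=read_camera("top");cv2.imwrite("pics/b1.png",im[:,:,::-1])
g=cv2.cvtColor(im,cv2.COLOR_RGB2HSV)
c=[(x,y) for x in(.02,.04,.06,.09) for y in(-.12,-.1,-.077,-.05,-.02)]
for p,q in zip(c,proj("top",[j2w([*p,.102]) for p in c])): print(p,g[int(q[1]),int(q[0])],end=" ")
```

```text
t 14.55 jig [175.9 -79.  194.7] yaw,tilt [ 0.002 -0.198 -0.003] F [-0.6 -0.1 -1. ] q [-0.49  0.9   0.89  1.25 -0.55  1.44 -0.85] w 0.35
row [0.037, -0.175, 0.2] [-0.1374  0.0958  0.0225] rot [ 0.004  0.315 -1.578]
(0.02, -0.12) [120   3 183] (0.02, -0.1) [135   3 181] (0.02, -0.077) [120   3 183] (0.02, -0.05) [135   3 182] (0.02, -0.02) [117  22 114] (0.04, -0.12) [120   1 180] (0.04, -0.1) [120   3 176] (0.04, -0.077) [120   1 182] (0.04, -0.05) [130   4 184] (0.04, -0.02) [120  18 115] (0.06, -0.12) [120   3 183] (0.06, -0.1) [120   3 181] (0.06, -0.077) [120   3 183] (0.06, -0.05) [130   4 183] (0.06, -0.02) [120  18 116] (0.09, -0.12) [124  21  84] (0.09, -0.1) [125  19  81] (0.09, -0.077) [120  24  85] (0.09, -0.05) [123  20 126] (0.09, -0.02) [120  19  92]
```

```bash
sed -i 's/hsv\[...,2\]>222)&(hsv\[...,1\]<20)/hsv[...,2]>160)\&(hsv[...,1]<14)/' h.py; python3 -m jog '[{"x":-0.137,"y":0.096,"z":0.022,"ax":0.004,"ay":0.315,"az":-1.578},{"x":-0.137,"y":0.096,"z":0.022,"ax":0.004,"ay":0.315,"az":-1.578},{"x":-0.137,"y":0.096,"z":0.022,"ax":0.004,"ay":0.315,"az":-1.578},{"x":-0.137,"y":0.096,"z":0.022,"ax":0.004,"ay":0.315,"az":-1.578},{"x":-0.137,"y":0.096,"z":0.022,"ax":0.004,"ay":0.315,"az":-1.578},{"x":-0.137,"y":0.096,"z":0.022,"ax":0.004,"ay":0.315,"az":-1.578},{"x":-0.137,"y":0.096,"z":0.022,"ax":0.004,"ay":0.315,"az":-1.578},{"x":-0.137,"y":0.096,"z":0.022,"ax":0.004,"ay":0.315,"az":-1.578},{"x":-0.137,"y":0.096,"z":0.022,"ax":0.004,"ay":0.315,"az":-1.578},{"x":-0.137,"y":0.096,"z":0.022,"ax":0.004,"ay":0.315,"az":-1.578},{"x":-0.137,"y":0.096,"z":0.022,"ax":0.004,"ay":0.315,"az":-1.578},{"x":-0.137,"y":0.096,"z":0.022,"ax":0.004,"ay":0.315,"az":-1.578}]'
python3 - <<'E'
from h import *
st();hous(cv2.imread("pics/b1.png")[:,:,::-1].copy());hous()
b=row([.037,-.175,.2],.2,np.pi/2);b=row([.04,-.165,.045],.2,np.pi/2)
E
```

```text
t: 15.8
eef_pos: [0.6476, -0.1867, 0.1946]
tool_rot: [-0.087, 0.565, 0.818, 0.056]
contact_force: [-0.3, -0.6, -0.1]
gripper_width: 0.35
grasp_force: 0.0
t 15.8 jig [  34.8 -173.4  194.6] yaw,tilt [ 1.569 -0.007  0.206] F [-0.5 -0.5 -0.1] q [-0.02  0.62  0.44  1.5  -0.42  1.25  0.9 ] w 0.35
rect jig mm [ 41.2 -79.3] [99.3 70.5] 89.5
rect jig mm [ 42.3 -79.8] [102.9  72.9] 89.7
row [0.037, -0.175, 0.2] [-0.0008  0.0016 -0.0053] rot [-0.006 -0.005 -0.004]
row [0.04, -0.165, 0.045] [-0.0226  0.0057  0.1484] rot [-0.006 -0.005 -0.004]
```

```bash
python3 -m jog '[{"x":-0.0226,"y":0.002,"z":0.05,"ax":0,"ay":0,"az":0},{"x":-0.0226,"y":0.002,"z":0.095,"ax":0,"ay":0,"az":0},{"x":-0.0226,"y":0.002,"z":0.135,"ax":0,"ay":0,"az":0},{"x":-0.0226,"y":0.002,"z":0.148,"ax":0,"ay":0,"az":0},{"x":-0.0226,"y":0.002,"z":0.148,"ax":0,"ay":0,"az":0}]'
python3 - <<'E'
from h import *
st()
b=row([.042,-.13,.046],.2,np.pi/2);b=row([.042,-.07,.046],.2,np.pi/2);b=row([.042,-.04,.046],.2,np.pi/2)
E
```

```text
t: 16.35
eef_pos: [0.6467, -0.1767, 0.0453]
tool_rot: [-0.087, 0.565, 0.819, 0.055]
contact_force: [1.2, -0.6, 0.6]
gripper_width: 0.351
grasp_force: 0.0
t 16.35 jig [  37.5 -163.7   45.3] yaw,tilt [ 1.57  -0.008  0.206] F [ 0.9 -0.9  0.6] q [ 0.01  0.77  0.38  1.6  -0.5   1.01  0.98] w 0.35
row [0.042, -0.13, 0.046] [0.0332 0.0046 0.0062] rot [-0.008 -0.006 -0.001]
row [0.042, -0.07, 0.046] [0.0919 0.0046 0.0184] rot [-0.008 -0.006 -0.001]
row [0.042, -0.04, 0.046] [0.1213 0.0046 0.0246] rot [-0.008 -0.006 -0.001]
```

```bash
python3 -m jog '[{"x":0.014,"y":0.0045,"z":0.002,"ax":0,"ay":0,"az":0},{"x":0.024,"y":0.0045,"z":0.004,"ax":0,"ay":0,"az":0},{"x":0.033,"y":0.0045,"z":0.006,"ax":0,"ay":0,"az":0},{"x":0.042,"y":0.0045,"z":0.008,"ax":0,"ay":0,"az":0},{"x":0.051,"y":0.0045,"z":0.01,"ax":0,"ay":0,"az":0},{"x":0.06,"y":0.0045,"z":0.012,"ax":0,"ay":0,"az":0},{"x":0.069,"y":0.0045,"z":0.014,"ax":0,"ay":0,"az":0},{"x":0.078,"y":0.0045,"z":0.0155,"ax":0,"ay":0,"az":0},{"x":0.087,"y":0.0045,"z":0.0175,"ax":0,"ay":0,"az":0},{"x":0.096,"y":0.0045,"z":0.0195,"ax":0,"ay":0,"az":0},{"x":0.104,"y":0.0045,"z":0.021,"ax":0,"ay":0,"az":0},{"x":0.11,"y":0.0045,"z":0.022,"ax":0,"ay":0,"az":0}]'
python3 - <<'E'
from h import *
st();hous()
b=row([.042,-.04,.046],.2,np.pi/2)
E
```

```text
t: 17.55
eef_pos: [0.6128, -0.071, 0.0484]
tool_rot: [-0.084, 0.565, 0.819, 0.056]
contact_force: [2.9, -3.3, 1.8]
gripper_width: 0.352
grasp_force: 2.4
t 17.55 jig [ 43.2 -52.9  48.4] yaw,tilt [ 1.571 -0.003  0.203] F [ 1.6 -4.1  1.8] q [-0.15  0.68  0.36  1.77 -0.52  0.9   0.88] w 0.35
rect jig mm [42.4  5.1] [98.  72.7] 89.5
row [0.042, -0.04, 0.046] [ 0.0108 -0.0012  0.0045] rot [-0.004 -0.004  0.001]
```

```bash
python3 -m jog '[{"x":0.006,"y":-0.001,"z":0.002,"ax":0,"ay":0,"az":0},{"x":0.012,"y":-0.001,"z":0.0035,"ax":0,"ay":0,"az":0},{"x":0.017,"y":-0.001,"z":0.0045,"ax":0,"ay":0,"az":0},{"x":0.021,"y":-0.001,"z":0.005,"ax":0,"ay":0,"az":0},{"x":0.025,"y":-0.001,"z":0.006,"ax":0,"ay":0,"az":0},{"x":0.027,"y":-0.001,"z":0.0065,"ax":0,"ay":0,"az":0}]'>/dev/null; python3 -c "
from h import *
st()"; python3 -m jog '[{"x":0.002,"y":0,"z":0.0005,"ax":0,"ay":0,"az":0},{"x":0.004,"y":0,"z":0.001,"ax":0,"ay":0,"az":0},{"x":0.004,"y":0,"z":0.001,"ax":0,"ay":0,"az":0}]'>/dev/null; python3 -c "
from h import *
st()"; python3 -m jog '[{"x":0.001,"y":0,"z":0,"ax":0,"ay":0,"az":0},{"x":0.002,"y":0,"z":0,"ax":0,"ay":0,"az":0},{"x":0.002,"y":0,"z":0,"ax":0,"ay":0,"az":0}]'>/dev/null; python3 -c "
from h import *
st();hous()"
```

```text
t 18.2 jig [ 42.  -25.6  47.2] yaw,tilt [ 1.571 -0.003  0.203] F [ 1.2 -4.4  3.5] q [-0.18  0.66  0.35  1.81 -0.52  0.87  0.85] w 0.35
t 18.5 jig [ 41.9 -21.6  47.1] yaw,tilt [ 1.571 -0.003  0.203] F [ 1.3 -3.3  2.3] q [-0.19  0.66  0.35  1.81 -0.53  0.87  0.85] w 0.35
t 18.8 jig [ 41.9 -19.6  47.2] yaw,tilt [ 1.571 -0.004  0.203] F [ 1.5 -4.5 -0.1] q [-0.19  0.66  0.35  1.81 -0.53  0.87  0.84] w 0.35
rect jig mm [34.7 34.7] [ 58.7 110.8] 22.9
```

Not at the stop yet; I'll creep further.

```bash
python3 -m jog '[{"x":0.001,"y":0,"z":0,"ax":0,"ay":0,"az":0},{"x":0.002,"y":0,"z":0,"ax":0,"ay":0,"az":0},{"x":0.002,"y":0,"z":0,"ax":0,"ay":0,"az":0}]'>/dev/null; python3 -c "
from h import *
st()"; python3 -m jog '[{"x":0.001,"y":0,"z":0,"ax":0,"ay":0,"az":0},{"x":0.002,"y":0,"z":0,"ax":0,"ay":0,"az":0},{"x":0.002,"y":0,"z":0,"ax":0,"ay":0,"az":0}]'>/dev/null; python3 -c "
from h import *
st()"; python3 -m jog '[{"x":0.001,"y":0,"z":0,"ax":0,"ay":0,"az":0},{"x":0.002,"y":0,"z":0,"ax":0,"ay":0,"az":0},{"x":0.002,"y":0,"z":0,"ax":0,"ay":0,"az":0}]'>/dev/null; python3 -c "
from h import *
st()"
```

```text
t 19.15 jig [ 41.9 -19.5  47.5] yaw,tilt [ 1.57  -0.003  0.2  ] F [ 2.5 -8.  -3.5] q [-0.19  0.66  0.35  1.82 -0.53  0.87  0.84] w 0.35
t 19.45 jig [ 41.9 -19.4  48. ] yaw,tilt [ 1.569 -0.002  0.198] F [  2.3 -10.4  -4.9] q [-0.2   0.66  0.36  1.82 -0.52  0.86  0.84] w 0.35
t 19.75 jig [ 41.9 -19.3  48.5] yaw,tilt [ 1.568e+00 -1.000e-03  1.950e-01] F [  3.  -14.4  -6.2] q [-0.2   0.66  0.36  1.82 -0.52  0.86  0.84] w 0.35
```

```bash
python3 -m jog '[{"x":-0.02,"y":0,"z":-0.004,"ax":0,"ay":0,"az":0},{"x":-0.045,"y":0,"z":-0.03,"ax":0,"ay":0,"az":0},{"x":-0.05,"y":0.01,"z":-0.075,"ax":0,"ay":0,"az":0},{"x":-0.04,"y":0.04,"z":-0.11,"ax":0,"ay":0,"az":0},{"x":-0.03,"y":0.08,"z":-0.125,"ax":0,"ay":0,"az":0},{"x":-0.03,"y":0.11,"z":-0.13,"ax":0,"ay":0,"az":0},{"x":-0.03,"y":0.11,"z":-0.13,"ax":0,"ay":0,"az":0}]' 0.6
python3 - <<'E'
from h import *
st();hous()
b=row([.155,.037,.17],-.2);row([.125,.037,.046],-.2,base=b);row([.087,.037,.046],-.2,base=b)
E
```

```text
t: 20.45
eef_pos: [0.7232, -0.0431, 0.1698]
tool_rot: [-0.085, 0.562, 0.82, 0.058]
contact_force: [-0.4, 0.9, -0.4]
gripper_width: 0.597
grasp_force: 0.0
t 20.45 jig [156.4 -65.9 169.8] yaw,tilt [ 1.577 -0.003  0.206] F [-0.1  1.  -0.4] q [-0.19  0.7   0.41  1.41 -0.47  1.22  0.71] w 0.6
rect jig mm [48.6 68.9] [42.9 64.6] 67.8
row [0.155, 0.037, 0.17] [0.1022 0.002  0.02  ] rot [-0.008 -0.314  1.584]
row [0.125, 0.037, 0.046] [-0.0048 -0.      0.1275] rot [0. 0. 0.]
row [0.087, 0.037, 0.046] [-0.042 -0.     0.135] rot [0. 0. 0.]
```

```bash
python3 -m jog '[{"x":0.102,"y":0.002,"z":0.02,"ax":-0.008,"ay":-0.314,"az":1.584},{"x":0.102,"y":0.002,"z":0.02,"ax":-0.008,"ay":-0.314,"az":1.584},{"x":0.102,"y":0.002,"z":0.02,"ax":-0.008,"ay":-0.314,"az":1.584},{"x":0.102,"y":0.002,"z":0.02,"ax":-0.008,"ay":-0.314,"az":1.584},{"x":0.102,"y":0.002,"z":0.02,"ax":-0.008,"ay":-0.314,"az":1.584},{"x":0.102,"y":0.002,"z":0.02,"ax":-0.008,"ay":-0.314,"az":1.584},{"x":0.102,"y":0.002,"z":0.02,"ax":-0.008,"ay":-0.314,"az":1.584},{"x":0.102,"y":0.002,"z":0.02,"ax":-0.008,"ay":-0.314,"az":1.584},{"x":0.102,"y":0.002,"z":0.02,"ax":-0.008,"ay":-0.314,"az":1.584},{"x":0.102,"y":0.002,"z":0.02,"ax":-0.008,"ay":-0.314,"az":1.584},{"x":0.102,"y":0.002,"z":0.02,"ax":-0.008,"ay":-0.314,"az":1.584},{"x":0.102,"y":0.002,"z":0.02,"ax":-0.008,"ay":-0.314,"az":1.584}]' 0.6
python3 - <<'E'
from h import *
st();im=hous()
cv2.imwrite("pics/c1.png",im[:,:,::-1])
b=row([.125,.037,.046],-.2);row([.1,.037,.046],-.2);row([.087,.037,.046],-.2)
E
```

```text
t: 21.7
eef_pos: [0.6841, 0.0498, 0.169]
tool_rot: [0.019, 0.979, 0.177, -0.099]
contact_force: [0.8, 0.1, 0.7]
gripper_width: 0.598
grasp_force: 0.0
t 21.7 jig [152.8  34.8 169. ] yaw,tilt [-0.006 -0.203 -0.   ] F [ 0.7 -0.2  0.7] q [-0.68  0.83  0.89  1.45 -0.54  1.34 -0.95] w 0.6
rect jig mm [40.7 38.8] [95.5 69.8] 89.6
row [0.125, 0.037, 0.046] [-0.0026 -0.0027  0.1265] rot [ 0.001  0.002 -0.003]
row [0.1, 0.037, 0.046] [-0.0271 -0.0026  0.1315] rot [ 0.001  0.002 -0.003]
row [0.087, 0.037, 0.046] [-0.0398 -0.0026  0.1341] rot [ 0.001  0.002 -0.003]
```

```bash
python3 -m jog '[{"x":0.002,"y":-0.003,"z":0.05,"ax":0,"ay":0,"az":0},{"x":0.002,"y":-0.003,"z":0.095,"ax":0,"ay":0,"az":0},{"x":-0.003,"y":-0.003,"z":0.125,"ax":0,"ay":0,"az":0},{"x":-0.02,"y":-0.003,"z":0.13,"ax":0,"ay":0,"az":0},{"x":-0.03,"y":-0.003,"z":0.132,"ax":0,"ay":0,"az":0},{"x":-0.034,"y":-0.003,"z":0.133,"ax":0,"ay":0,"az":0},{"x":-0.037,"y":-0.003,"z":0.1335,"ax":0,"ay":0,"az":0},{"x":-0.039,"y":-0.003,"z":0.134,"ax":0,"ay":0,"az":0},{"x":-0.041,"y":-0.003,"z":0.134,"ax":0,"ay":0,"az":0},{"x":-0.041,"y":-0.003,"z":0.134,"ax":0,"ay":0,"az":0}]'>/dev/null; python3 -c "
from h import *
st()"; python3 -m jog '[{"x":-0.001,"y":0,"z":0,"ax":0,"ay":0,"az":0},{"x":-0.003,"y":0,"z":0,"ax":0,"ay":0,"az":0},{"x":-0.003,"y":0,"z":0,"ax":0,"ay":0,"az":0}]'>/dev/null; python3 -c "
from h import *
st()"; python3 -m jog '[{"x":-0.001,"y":0,"z":0,"ax":0,"ay":0,"az":0},{"x":-0.003,"y":0,"z":0,"ax":0,"ay":0,"az":0},{"x":-0.003,"y":0,"z":0,"ax":0,"ay":0,"az":0}]'>/dev/null; python3 -c "
from h import *
st()"
```

```text
t 22.75 jig [88.  37.4 47.6] yaw,tilt [-0.004 -0.198 -0.002] F [-0.8  0.  -0.3] q [-0.69  0.87  0.82  1.7  -0.61  1.07 -0.86] w 0.6
t 23.05 jig [86.7 37.7 48. ] yaw,tilt [-0.002 -0.195 -0.003] F [ 4.  -0.3 -2.4] q [-0.69  0.87  0.82  1.71 -0.61  1.06 -0.85] w 0.6
t 23.35 jig [86.4 37.7 49.1] yaw,tilt [-0.001 -0.19  -0.004] F [10.4 -1.1 -3.8] q [-0.69  0.87  0.82  1.71 -0.61  1.06 -0.85] w 0.6
```

Both contacts are firm: end stop at TCP y = -19 and wall at TCP x = 86. Next is the clamp. I'll retract, shut the fingers and go round to the +y side of the knob.

```bash
python3 -m jog '[{"x":0.02,"y":0,"z":-0.004,"ax":0,"ay":0,"az":0},{"x":0.06,"y":0,"z":-0.02,"ax":0,"ay":0,"az":0},{"x":0.08,"y":0,"z":-0.06,"ax":0,"ay":0.1,"az":0},{"x":0.085,"y":-0.02,"z":-0.105,"ax":0,"ay":0.19,"az":0},{"x":0.085,"y":-0.04,"z":-0.15,"ax":0,"ay":0.19,"az":0},{"x":0.085,"y":-0.08,"z":-0.18,"ax":0,"ay":0.19,"az":0},{"x":0.085,"y":-0.12,"z":-0.19,"ax":0,"ay":0.19,"az":0},{"x":0.085,"y":-0.155,"z":-0.2,"ax":0,"ay":0.19,"az":0},{"x":0.085,"y":-0.155,"z":-0.2,"ax":0,"ay":0.19,"az":0}]' 0
python3 - <<'E'
from h import *
st();hous()
im=read_camera("top");sd=read_camera("side")
for n,g in(("top",im),("side",sd)):
    cv2.imwrite(f"pics/{n}_d.png",g[:,:,::-1])
b=row([.0365,.195,.255]);row([.0365,.195,.205],base=b)
E
```

```text
t: 24.25
eef_pos: [0.6759, 0.2237, 0.228]
tool_rot: [0.0, 0.983, 0.183, -0.004]
contact_force: [-0.2, 1.0, -0.6]
gripper_width: -0.002
grasp_force: 0.0
t 24.25 jig [206.7 200.3 228. ] yaw,tilt [ 0.006 -0.008  0.001] F [ 0.2  1.  -0.6] q [-0.96  0.71  0.92  1.49 -0.58  1.24 -1.16] w -0.0
rect jig mm [41.7 39.3] [71.5 95.1] 0.4
row [0.0365, 0.195, 0.255] [-0.1683 -0.0026 -0.0262] rot [ 0.003  0.01  -0.004]
row [0.0365, 0.195, 0.205] [ 0.   -0.    0.05] rot [0. 0. 0.]
```

```bash
python3 -m jog '[{"x":-0.05,"y":0.001,"z":-0.026,"ax":0,"ay":0,"az":0},{"x":-0.1,"y":0.002,"z":-0.026,"ax":0,"ay":0,"az":0},{"x":-0.145,"y":0.003,"z":-0.026,"ax":0,"ay":0,"az":0},{"x":-0.168,"y":0.003,"z":-0.01,"ax":0,"ay":0,"az":0},{"x":-0.168,"y":0.003,"z":0.024,"ax":0,"ay":0,"az":0},{"x":-0.168,"y":0.003,"z":0.024,"ax":0,"ay":0,"az":0}]'
python3 - <<'E'
from h import *
st();b=row([.0365,.12,.205])
E
```

```text
t: 25.0
eef_pos: [0.5177, 0.1517, 0.202]
tool_rot: [0.002, 0.984, 0.177, -0.007]
contact_force: [-0.0, -0.1, 0.2]
gripper_width: 0.001
grasp_force: 0.0
t 25.0 jig [ 33.3 189.1 202. ] yaw,tilt [-0.007 -0.015 -0.002] F [-0.1 -0.1  0.2] q [-1.18  0.46  1.04  1.95 -0.47  1.01 -1.14] w 0.0
row [0.0365, 0.12, 0.205] [ 0.0036  0.0691 -0.0029] rot [ 0.002  0.015 -0.007]
```

```bash
python3 -m jog '[{"x":0.003,"y":0.012,"z":-0.003,"ax":0,"ay":0,"az":0},{"x":0.003,"y":0.02,"z":-0.003,"ax":0,"ay":0,"az":0},{"x":0.003,"y":0.028,"z":-0.003,"ax":0,"ay":0,"az":0},{"x":0.003,"y":0.036,"z":-0.003,"ax":0,"ay":0,"az":0},{"x":0.003,"y":0.044,"z":-0.003,"ax":0,"ay":0,"az":0},{"x":0.003,"y":0.052,"z":-0.003,"ax":0,"ay":0,"az":0},{"x":0.003,"y":0.06,"z":-0.003,"ax":0,"ay":0,"az":0},{"x":0.003,"y":0.066,"z":0,"ax":0,"ay":0,"az":0},{"x":0.003,"y":0.072,"z":0.002,"ax":0,"ay":0,"az":0},{"x":0.003,"y":0.078,"z":0.005,"ax":0,"ay":0,"az":0},{"x":0.003,"y":0.078,"z":0.005,"ax":0,"ay":0,"az":0}]'
python3 - <<'E'
from h import *
st()
im=read_camera("side");top=read_camera("top")
cv2.imwrite("pics/top_e.png",top[:,:,::-1])
for n,g in(("top",top),("side",im)):
    print(n,[np.round(proj(n,j2w([.0365,y,z]))[0]) for y,z in((.09,.2075),)])
b=row([.0365,.09,.182])
E
```

```text
t: 26.1
eef_pos: [0.5508, 0.0807, 0.1995]
tool_rot: [0.002, 0.984, 0.178, -0.004]
contact_force: [0.3, -0.1, -0.6]
gripper_width: -0.0
grasp_force: 0.0
t 26.1 jig [ 39.1 110.9 199.5] yaw,tilt [-0.005 -0.01  -0.003] F [ 0.2 -0.2 -0.6] q [-1.01  0.49  1.01  1.91 -0.48  1.02 -1.  ] w -0.0
top [array([251., 192.])]
side [array([250., 178.])]
row [0.0365, 0.09, 0.182] [-0.0027  0.0218  0.0179] rot [ 0.003  0.009 -0.004]
```

```bash
python3 -m jog '[{"x":-0.002,"y":0.006,"z":0.005,"ax":0,"ay":0,"az":0},{"x":-0.002,"y":0.012,"z":0.01,"ax":0,"ay":0,"az":0},{"x":-0.002,"y":0.018,"z":0.015,"ax":0,"ay":0,"az":0},{"x":-0.002,"y":0.022,"z":0.018,"ax":0,"ay":0,"az":0}]'; python3 -c "
from h import *
st()"
python3 -m jog '[{"x":-0.002,"y":0.01,"z":0.01,"ax":0,"ay":0,"az":0},{"x":-0.002,"y":-0.005,"z":-0.03,"ax":0,"ay":0,"az":0},{"x":-0.002,"y":-0.005,"z":-0.07,"ax":0,"ay":0,"az":0},{"x":-0.05,"y":-0.005,"z":-0.09,"ax":0,"ay":0,"az":0},{"x":-0.1,"y":-0.005,"z":-0.09,"ax":0,"ay":0,"az":0},{"x":-0.14,"y":-0.005,"z":-0.09,"ax":0,"ay":0,"az":0},{"x":-0.14,"y":-0.005,"z":-0.09,"ax":0,"ay":0,"az":0}]'
python3 - <<'E'
from h import *
st()
im=read_camera("top");cv2.imwrite("pics/top_f.png",im[:,:,::-1]);hous(im)
x,y=218,132
cv2.imwrite("pics/f.png",cv2.resize(im[y:y+115,x:x+145,::-1],None,fx=5,fy=5,interpolation=cv2.INTER_CUBIC))
E
```

```text
t: 26.6
eef_pos: [0.5567, 0.0597, 0.1815]
tool_rot: [0.002, 0.984, 0.178, -0.004]
contact_force: [0.0, 0.4, 0.4]
gripper_width: 0.003
grasp_force: 0.3
t 26.6 jig [ 37.1  89.2 181.5] yaw,tilt [-0.004 -0.009 -0.002] F [0.1 0.4 0.4] q [-0.94  0.52  0.98  1.92 -0.51  0.99 -0.94] w 0.0
t: 27.3
eef_pos: [0.4238, 0.0155, 0.2727]
tool_rot: [0.002, 0.984, 0.178, -0.004]
contact_force: [-1.1, 1.1, 0.3]
gripper_width: 0.001
grasp_force: 0.0
t 27.3 jig [-102.8   95.   272.7] yaw,tilt [-0.005 -0.009 -0.002] F [-0.6  1.4  0.3] q [-1.45 -0.15  1.21  2.11  0.16  1.1  -1.53] w 0.0
rect jig mm [42.6 37.9] [73.3 98.1] 0.1
```

View pics/f.png

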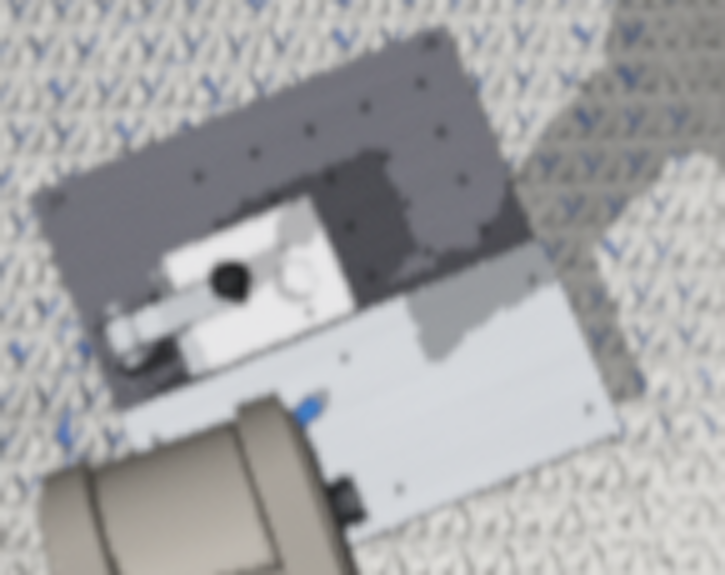

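The arm has swung over the housing with its knob at zoom (231,281), and the housing sits in the corner, flush with the step's edge line. Now I'll press the knob down.

Run:
```python
from h import *
for z in(.195,.187,.177): print(w2j([*onz("top",[(264.2,188.2)],z)[0],z]))
st();b=row([.038,.055,.245]);row([.038,.055,.205],base=b)
```

```text
[0.0345799  0.05236682 0.195     ]
[0.0355787  0.05239073 0.187     ]
[0.03682719 0.05242062 0.177     ]
t 27.35 jig [-105.9   93.8  271.9] yaw,tilt [-0.008 -0.006  0.008] F [-3.5 -2.2 -2.2] q [-1.45 -0.17  1.21  2.12  0.17  1.1  -1.54] w 0.0
row [0.038, 0.055, 0.245] [0.1444 0.0378 0.0257] rot [-0.008  0.006 -0.008]
row [0.038, 0.055, 0.205] [ 0.   -0.    0.04] rot [0. 0. 0.]
```

```bash
python3 -m jog '[{"x":0.05,"y":0.013,"z":0,"ax":-0.008,"ay":0,"az":-0.008},{"x":0.095,"y":0.025,"z":0,"ax":-0.008,"ay":0,"az":-0.008},{"x":0.135,"y":0.039,"z":0.01,"ax":-0.008,"ay":0.006,"az":-0.008},{"x":0.144,"y":0.041,"z":0.04,"ax":-0.008,"ay":0.006,"az":-0.008},{"x":0.144,"y":0.041,"z":0.066,"ax":-0.008,"ay":0.006,"az":-0.008},{"x":0.144,"y":0.041,"z":0.068,"ax":-0.008,"ay":0.006,"az":-0.008}]'
python3 - <<'E'
from h import *
st();row([.037,.053,.19])
E
```

```text
t: 27.95
eef_pos: [0.5725, 0.0276, 0.1993]
tool_rot: [0.007, 0.983, 0.182, -0.004]
contact_force: [-1.5, 0.2, -0.1]
gripper_width: -0.002
grasp_force: 0.0
t 27.95 jig [ 40.5  53.6 199.3] yaw,tilt [ 0.004 -0.011 -0.012] F [-1.3  0.7 -0.1] q [-0.88  0.51  0.98  1.88 -0.48  1.02 -0.9 ] w -0.0
row [0.037, 0.053, 0.19] [-0.0034  0.0005  0.0094] rot [0.012 0.011 0.004]
```

```bash
python3 -m jog '[{"x":-0.003,"y":0,"z":0.003,"ax":0,"ay":0,"az":0},{"x":-0.003,"y":0,"z":0.006,"ax":0,"ay":0,"az":0},{"x":-0.003,"y":0,"z":0.008,"ax":0,"ay":0,"az":0},{"x":-0.003,"y":0,"z":0.01,"ax":0,"ay":0,"az":0},{"x":-0.003,"y":0,"z":0.01,"ax":0,"ay":0,"az":0}]'>/dev/null; python3 -c "
from h import *
st()"; python3 -m jog '[{"x":0,"y":0,"z":0.001,"ax":0,"ay":0,"az":0},{"x":0,"y":0,"z":0.002,"ax":0,"ay":0,"az":0},{"x":0,"y":0,"z":0.002,"ax":0,"ay":0,"az":0}]'>/dev/null; python3 -c "
from h import *
st()"; python3 -m jog '[{"x":0,"y":0,"z":0.001,"ax":0,"ay":0,"az":0},{"x":0,"y":0,"z":0.002,"ax":0,"ay":0,"az":0},{"x":0,"y":0,"z":0.002,"ax":0,"ay":0,"az":0}]'>/dev/null; python3 -c "
from h import *
st()"
```

```text
t 28.45 jig [ 38.6  54.4 194.8] yaw,tilt [ 0.005 -0.001 -0.01 ] F [ 0.4 -0.1  0.3] q [-0.88  0.51  0.98  1.89 -0.49  1.   -0.89] w -0.0
t 28.75 jig [ 38.5  53.9 192.1] yaw,tilt [ 0.004 -0.003 -0.01 ] F [-0.3 -0.2 -0.3] q [-0.88  0.51  0.98  1.89 -0.49  1.   -0.89] w -0.01
t 29.05 jig [ 38.5  53.7 190.1] yaw,tilt [ 0.004 -0.003 -0.01 ] F [-0.5  0.8  0.1] q [-0.88  0.51  0.98  1.9  -0.49  1.   -0.89] w 0.0
```

```bash
python3 -m jog '[{"x":-0.001,"y":0,"z":0.001,"ax":0,"ay":0,"az":0},{"x":-0.001,"y":0,"z":0.002,"ax":0,"ay":0,"az":0},{"x":-0.001,"y":0,"z":0.002,"ax":0,"ay":0,"az":0}]'>/dev/null; python3 -c "
from h import *
st()"; python3 -m jog '[{"x":0,"y":0,"z":0.001,"ax":0,"ay":0,"az":0},{"x":0,"y":0,"z":0.002,"ax":0,"ay":0,"az":0},{"x":0,"y":0,"z":0.002,"ax":0,"ay":0,"az":0}]'>/dev/null; python3 -c "
from h import *
st()"; python3 -m jog '[{"x":0,"y":0,"z":0.001,"ax":0,"ay":0,"az":0},{"x":0,"y":0,"z":0.002,"ax":0,"ay":0,"az":0},{"x":0,"y":0,"z":0.002,"ax":0,"ay":0,"az":0}]'>/dev/null; python3 -c "
from h import *
st()"
```

```text
t 29.35 jig [ 38.5  53.6 189.6] yaw,tilt [ 0.004 -0.    -0.01 ] F [-1.1  1.9 11.3] q [-0.88  0.51  0.98  1.9  -0.49  0.99 -0.89] w -0.0
t 29.65 jig [ 38.7  53.5 189.3] yaw,tilt [ 0.004  0.001 -0.008] F [-6.1  5.9 26.9] q [-0.88  0.51  0.97  1.9  -0.5   0.99 -0.88] w -0.0
t 29.95 jig [ 38.8  53.3 189. ] yaw,tilt [ 0.004  0.001 -0.007] F [-12.7   9.3  44.8] q [-0.87  0.51  0.97  1.9  -0.5   0.99 -0.88] w 0.0
```

The knob stops firmly at 189 mm, matching the shut position (177 + 13), so the foot is on the housing. I'll lift off and do a final check.

```bash
python3 -m jog '[{"x":0,"y":0,"z":-0.006,"ax":0,"ay":0,"az":0},{"x":0,"y":0,"z":-0.02,"ax":0,"ay":0,"az":0},{"x":0,"y":0,"z":-0.06,"ax":0,"ay":0,"az":0},{"x":-0.04,"y":0,"z":-0.085,"ax":0,"ay":0,"az":0},{"x":-0.085,"y":0,"z":-0.09,"ax":0,"ay":0,"az":0},{"x":-0.13,"y":0,"z":-0.09,"ax":0,"ay":0,"az":0},{"x":-0.13,"y":0,"z":-0.09,"ax":0,"ay":0,"az":0},{"x":-0.13,"y":0,"z":-0.09,"ax":0,"ay":0,"az":0}]' >/dev/null
python3 - <<'E'
from h import *
st();im=hous();cv2.imwrite("pics/g.png",im[:,:,::-1])
g=cv2.cvtColor(im,cv2.COLOR_RGB2GRAY);m=(g<45).astype(np.uint8)
for c in cv2.findContours(m,0,1)[0]:
    (x,y),r=cv2.minEnclosingCircle(c)
    if abs(x-264)<10 and abs(y-188)<10: print(x,y,r,w2j([*onz("top",[(x,y)],.177)[0],.177]))
E
```

```text
t 30.75 jig [-93.8  54.7 274. ] yaw,tilt [ 0.005 -0.002 -0.005] F [1.  0.5 0.8] q [-1.36  0.02  1.32  2.07 -0.01  1.07 -1.23] w 0.01
rect jig mm [42.6 37.9] [73.3 98.1] 0.1
264.1666564941406 187.8333282470703 2.838341236114502 [0.03784158 0.05211008 0.177     ]
```

```bash
python3 -c "
from station import *
print(hand_in())"
```

```text
the job is handed in; nothing more can be done
None
```

I handed the job in at about 31 s of robot time: the housing is rolled onto its leading face, pushed firmly against the step's wall and the end stop, and the hold-down foot was pressed onto it. That press through the shut fingers peaked at about 45 N, and I don't know whether the 40 N limit counts the fingers.

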